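Close the two-part wax box with its double lid and lift the cover off

TASK

Push the loose half of the steel wax box along its cradle until it butts flush against the fixed half. Then lift the double lid, both lids together (the inner lid's wooden grip carries both), lower it onto the closed-up box without dropping it, so that the inner lid is fully seated, and let go; do not take the lids apart before that, and do not disturb the small plum-coloured tin or the grey jar. Last, lift the outer cover alone by its collar, leaving the inner lid seated, and finish while still holding the cover still and level, about 10 cm up over the box, so that I can check the seal.

Things in the scene. Friction and masses are not known exactly. Their poses are not given: they have to be found in the camera images.
- cradle: Plywood board 8 mm thick, fixed, x -95 to +62, y +-43 mm, with guide rails at both sides (top 20 mm up; channel 66 mm wide, -x end open). Origin on the bench under the middle of the closed-up box; x along the channel. The box's fixed half, open, steel, 56 (x) x 62 (y) x 45 mm, 4 mm walls, stands at x = 0 to +56 mm, rim 53 mm above the bench, a low wax piece in it.
- box_mouth (a point): Point of the cradle at the middle of the closed-up box's mouth: 53 mm straight above the cradle's origin, at rim height; axes as the cradle's.
- half_box: Loose half of the box: open steel box like the fixed half, 56 (x) x 62 (y) x 45 mm, 4 mm walls and bottom, 0.16 kg, on the board between the rails, 18 to 34 mm short of the fixed half on its -x side; a small wax piece in it. Origin: centre of its underside, axes as the cradle's; flush, it is at x = -28 mm in the cradle's frame. Slides easily (1 to 2 N).
- inner_lid: Inner lid, 0.22 kg: steel plate 118 (x) x 68 (y) x 4 mm; under it two cork plugs 42 x 48, 7 mm deep, at x = +-28 mm, that enter the halves with 3 mm play all round (either way round); on it a wooden grip 24 (x) x 14 (y) mm, top 63 mm above the origin, 29 mm above the cover's collar. Origin: centre of the plugs' undersides, on the bench at the start, 7 mm below box_mouth when seated.
- outer_cover: Outer cover, 0.15 kg, lying on the inner lid: aluminium plate 128 (x) x 78 (y) x 3 mm, 9 mm skirt down round the inner plate (3 mm play), in the middle a 30 x 20 mm slot, through which the wooden grip stands up, with a collar 40 (x) x 30 (y) mm round it, 3 to 23 mm above the origin. Origin: centre of the plate's underside, 11 mm above the inner lid's origin when nested.
- tin_a: Small open steel tin of plum wax, 58 mm across, 50 mm tall; bystander. Origin: centre of its underside.
- jar_a: Grey lidded jar with a paper band, 78 mm across, 107 mm tall, at the back near the hot plate; bystander. Origin: centre of its underside.

How it is judged (in metres and radians):
On the way, in this order (a step that is already met when the one before it is completed fails the run):
1. the loose half is butted flush against the fixed half (gap under 2.5 mm) (x of half_box in the frame of cradle above -0.0305 m and z of half_box in the frame of cradle below 0.011 m), for 0.2 s.
2. the nested double lid sits on the box, inner lid seated, cover still on it, and the gripper has let go of it (distance between inner_lid and box_mouth below 0.0115 m and z of inner_lid in the frame of box_mouth below -0.004 m and z of outer_cover in the frame of inner_lid below 0.015 m and contact force between the fingers and inner_lid below 0.1 N and contact force between the fingers and outer_cover below 0.1 N), for 0.2 s.
At the end, for the whole second after the job is handed in: Gap between the halves under 2.5 mm; inner lid seated (within 3 mm of full depth, 6 mm of centre, 0.05 rad of level), at rest, untouched; cover held still in the fingers only, level within 0.2 rad, at least 70 mm above where it lay and within 60 mm of over the box (all of step 1 and z of inner_lid in the frame of box_mouth below -0.004 m and horizontal distance between inner_lid and box_mouth below 0.006 m and angle between inner_lid's own z axis and vertical below 0.05 rad and linear speed of inner_lid below 0.02 m/s and contact force between each of the fingers, outer_cover and inner_lid below 0.1 N and z of outer_cover in the frame of box_mouth above 0.074 m and horizontal distance between outer_cover and box_mouth below 0.06 m and angle between outer_cover's own z axis and vertical below 0.2 rad and linear speed of outer_cover below 0.03 m/s and contact force between the fingers and outer_cover above 1 N); the arm keeps its last pose, push and grip.
It fails at once if the lids come apart while the inner lid is not seated in the box, or the inner lid comes up once the cover is off (z of outer_cover in the frame of inner_lid above 0.02 m and (z of inner_lid in the frame of box_mouth above -0.003 m or horizontal distance between inner_lid and box_mouth above 0.008 m)).
It fails at once if the lid is dropped onto the box (faster than 0.4 m/s just above it) (horizontal distance between inner_lid and box_mouth below 0.05 m and z of inner_lid in the frame of box_mouth below 0.03 m and linear speed of inner_lid above 0.4 m/s).
It fails at once if the plum tin or the grey jar is moved by more than 25 mm (distance of any of tin_a, jar_a from where it was at the start of the episode above 0.025 m).
It also fails if it takes over 70 s, if anything falls off the work surface, if the arm or the gripper's body presses on something with over 40 N, if the wrist force passes 120 N, or if a joint passes its speed limit or range.

ROBOT

A 6-joint arm with a two-finger parallel gripper is mounted at the origin on the work surface; the furniture and walls round the work are solid. World frame = base frame: x ahead of the robot, y to its left, z up, the work surface at z = 0. Lengths are in mm, angles in rad, forces in N, time in s.
With the tool pointing down it reaches from about 350 to 875 mm from the base axis. Payload 4.2 kg.
Tool frame: the origin (TCP) lies at the very end of the fingers, on their centre line; the grasp point (between the pads) lies 19 mm behind it; z points along the fingers, y is the direction in which the jaws open and shut (so a half turn about z gives the same grasp; the last joint's range is limited). The gripper opens to 85 mm and grips with 20 to 120 N. Pads are 22 mm wide; open, the fingers measure 114 mm over their backs; the gripper's body (76 mm by 85 mm) begins 54 mm behind the grasp point. The pads swing forward as they close: fully open they stand 13 mm farther back than shut.
Start: joints at [1.424, 0.385, 0.008, 0, -1.194, -0.259], TCP at [246.688, 574.234, 231.312] pointing down, gripper open.
Joint ranges: [-3.14, 3.14], [-1.21, 2.06], [-1.07, 1.41], [-3.16, 2.05], [-2.99, -0.16], [-3.1, 3.1]. Speed limits (rad/s): [2.79, 2.79, 3.14, 3.14, 3.14, 3.14].

INTERFACE

Orientations are given as a unit quaternion [x, y, z, w].
In Python, from bench import read_state, get_image, camera_params, job_done gives the robot as it stands.
- The arm moves only by the tool send_rows, never from a script. Its arguments are lists of equal length, an entry for each row: "translation": the shift along the tool's x, y, z in m, a list of three; "yaw": the turn about the tool's z in degrees; "fingers": the closure in counts, from 0 (fully open) to 255 (shut). A call has 1 to 12 rows; each row is the pose to reach, as a shift and turn from the pose measured when the call began, along the tool's axes at that moment; what a row does not reach only later rows make up. A row lasts 1/10 s, in which the tool goes at most 50 mm and 8.59 degrees, less where a joint would pass 70% of its speed; a pose out of reach is approached as far as the arm can. A call with a gripper value outside its range is refused whole. The fingers move at their own pace and stop on an object; the grip force is fixed at half the most. Time passes only in rows, so rows that repeat a pose let the fingers close. It gives the time, the measured TCP pose, the force and the opening at its end, in the units of the state.
- read_state(): the state, without advancing time (a new reading comes with each control period).
- get_image(name): name is "side" or "top" or "wrist"; returns the picture (420x560x3 uint8, blue, green, red); there is no depth.
- camera_params(name): a dict with "mtx" (3x3 intrinsics, pixels), "rvec" (rotation vector, rad) and "tvec" (3), from world to camera coordinates, as OpenCV has them; the wrist camera has in their place "tool_from_camera" (4x4, takes a point from camera to tool coordinates, whose origin is the TCP and whose axes are the flange's). Camera axes: x right, y down, z forward; pixel columns grow to the right and rows downward; lengths in mm; the calibration is good to about 2 mm. A picture is of the moment at which its call begins: read the wrist's pose just before it. camera_params takes no time and is no camera call.
- job_done(): hands the job in, once; it reports no verdict.
The state is a dict: "clock": time; "joints": joint angles; "joint_vel": joint speeds; "joint_efforts": joint torques, N m; "position": TCP position; "ee_rot": TCP orientation; "contact_force": force on the tool from outside, world axes, zero at the start; "wrist_torque": the same for the moment, N m; "gripper_width": finger opening in mm.
Only numpy, scipy, OpenCV 4.12 (cv2) and the standard library are available. Lean on these libraries where they do the work, as an engineer would, in place of code of your own. Each camera call takes 0.05 s, during which the arm holds its last target.

## Working session

There is one attempt and no reset: what is moved stays moved. The work goes in short steps, Python scripts to look and compute and a tool call to move; the robot and the scene stay as the last step left them, time stands still between calls to the robot, and variables do not carry over. Pictures are saved under pics/ and viewed, and the job is handed in when it is done.

Besides the shell and the picture viewer there is one more tool, called after ">>>" by a JSON object that holds its "method" and its "body". send_rows: Moves the arm, as the interface text tells. Its arguments: {"type":"object","properties":{"translation":{"type":"array","items":{"type":"array","items":{"type":"number"}}},"yaw":{"type":"array","items":{"type":"number"}},"fingers":{"type":"array","items":{"type":"number"}}},"required":["translation","yaw","fingers"]}

```bash
mkdir -p pics
cat > h.py <<'E'
import numpy as np, cv2
from scipy.spatial.transform import Rotation as R
from bench import read_state, get_image, camera_params
def cam(n):
    p=camera_params(n); K=np.array(p['mtx'],float)
    if 'tool_from_camera' in p:
        s=read_state(); T=np.eye(4); T[:3,:3]=R.from_quat(s['ee_rot']).as_matrix(); T[:3,3]=s['position']
        C=T@np.array(p['tool_from_camera']); return K,C[:3,:3],C[:3,3]
    Rm=cv2.Rodrigues(np.array(p['rvec'],float))[0]; t=np.array(p['tvec'],float).ravel()
    return K,Rm.T,-Rm.T@t
def px2w(c,u,v,z):
    K,Rm,o=c; d=Rm@np.linalg.inv(K)@np.array([u,v,1.]); return o+d*(z-o[2])/d[2]
def w2px(c,P):
    K,Rm,o=c; q=K@(Rm.T@(np.array(P,float)-o)); return q[:2]/q[2]
E
python3 - <<'E'
from h import *
s=read_state()
for k in s: print(k,s[k])
for n in ['top','side','wrist']:
    c=cam(n); print(n,c[2].round(1),c[0][0,0]); cv2.imwrite(f'pics/{n}0.png',get_image(n))
print(camera_params('wrist'))
E
```

```text
clock 0.0
joints [ 1.42361254e+00  3.85590388e-01  6.65301485e-03 -5.01363469e-04
 -1.19402829e+00 -2.58594478e-01]
joint_vel [-0.0010171   0.0006196  -0.00122815 -0.0002478   0.00270506  0.00093276]
joint_efforts [ 8.75768146e-04 -3.92288840e+01  1.88402832e+01  4.18640703e+00
 -4.67564343e-03  1.03624987e-05]
position [246.46401114 573.72215852 230.21146584]
ee_rot [ 9.79469264e-01 -2.01590502e-01 -1.72246347e-04  1.09595921e-03]
contact_force [ 0.74387434 -0.52794204  0.53589728]
wrist_torque [0.01876792 0.04410225 0.008935  ]
gripper_width 85.38879654052559
top [ 254.2 -243.5  890.8] 426.73194812288415
side [ 218.3 -971.5  439.5] 383.76484430913615
wrist [322.3 540.6 374.4] 312.8270604605749
{'mtx': array([[312.82706046,   0.        , 275.31117348],
       [  0.        , 312.82706046, 206.32039005],
       [  0.        ,   0.        ,   1.        ]]), 'tool_from_camera': array([[ 2.89521008e-04, -9.46724780e-01, -3.22043642e-01,
         8.27782011e+01],
       [ 9.99999683e-01,  5.12761456e-04, -6.08374255e-04,
         8.10221378e-01],
       [ 7.41094550e-04, -3.22043364e-01,  9.46724629e-01,
        -1.44046296e+02],
       [ 0.00000000e+00,  0.00000000e+00,  0.00000000e+00,
         1.00000000e+00]])}
```

View pics/top0.png

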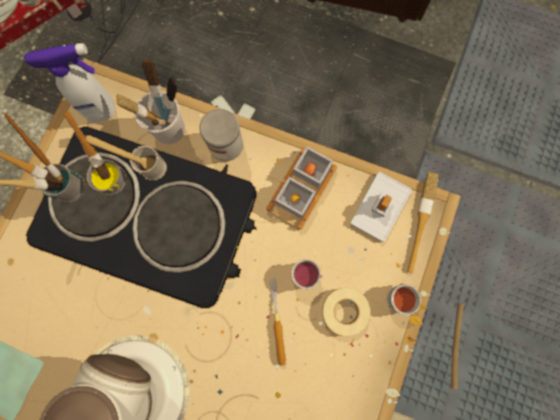

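View pics/side0.png

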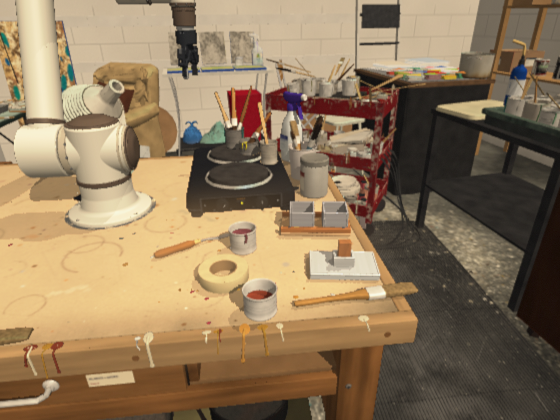

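View pics/wrist0.png

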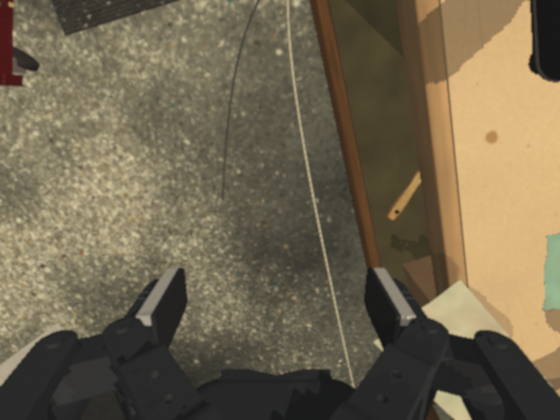

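The top view shows the cradle with two halves around (303,187), the lid at (382,206), the plum tin at (305,274) and the jar at (221,133). I'll enlarge it.

Run:
```python
import cv2
a=cv2.imread('pics/top0.png')
cv2.imwrite('pics/top0c.png',cv2.resize(a[140:250,260:420],None,fx=5,fy=5,interpolation=cv2.INTER_CUBIC))
b=cv2.imread('pics/side0.png')
cv2.imwrite('pics/side0c.png',cv2.resize(b[180:300,260:420],None,fx=5,fy=5,interpolation=cv2.INTER_CUBIC))
from h import *
c=cam('top')
for n,u,v,z in [('lid',382,208,23),('box',303,187,53),('tin',305,273,50),('jar',221,133,107),('u',258,87,0)]: print(n,px2w(c,u,v,z).round())
```

```text
lid [ 470. -398.   23.]
box [ 468. -229.   53.]
tin [ 301. -272.   50.]
jar [522. -51. 107.]
u [684. -76.   0.]
```

View pics/top0c.png

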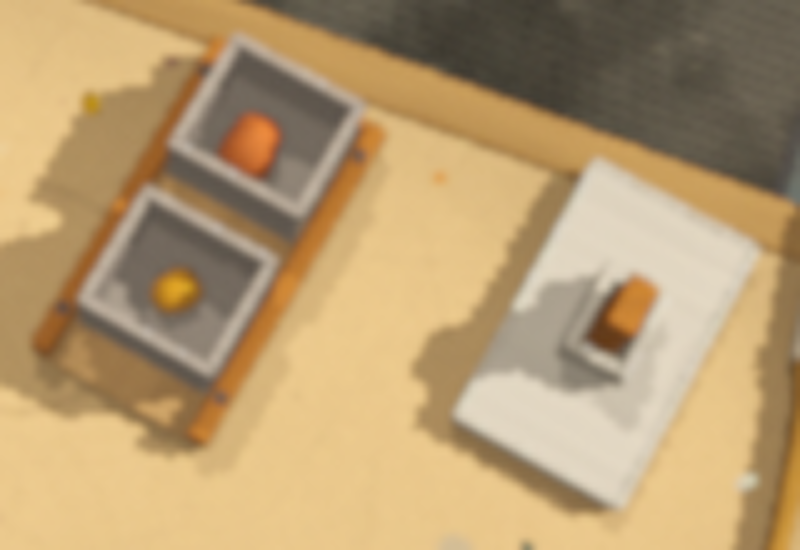

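View pics/side0c.png

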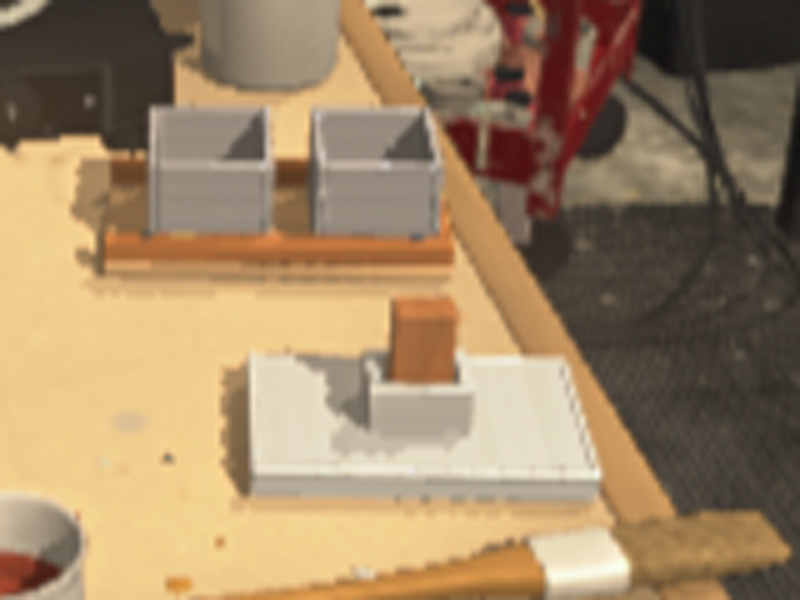

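```bash
cat > m.py <<'E'
from h import *
def rect(c,pts,z,s,off):
    P=np.array([px2w(c,off[0]+u/s,off[1]+v/s,z) for u,v in pts])
    e=np.linalg.norm(P-np.roll(P,-1,0),axis=1)
    a=(P[0]+P[1]-P[2]-P[3])[:2]; b=(P[1]+P[2]-P[3]-P[0])[:2]
    print('ctr',P.mean(0).round(1),'edges',e.round(1),'ang x',np.degrees(np.arctan2(a[1],a[0])).round(2),'ang from y',(np.degrees(np.arctan2(b[1],b[0]))+90).round(2))
    return P
E
python3 - <<'E'
from m import *
c=cam('top')
rect(c,[(237,36),(365,103),(300,220),(170,148)],53,5,(260,140))
rect(c,[(150,187),(278,260),(211,378),(80,298)],53,5,(260,140))
rect(c,[(598,158),(760,240),(620,510),(455,415)],14,5,(260,140))
c=cam('side') # lid corners at plate top
rect(c,[(563,357),(600,478),(250,480),(250,352)],14,5,(260,180))
for z,u,v in [(63,425,300)]: print(px2w(c,260+u/5,180+v/5,z))
print(px2w(cam('top'),260+635/5,140+290/5,63))
E
```

```text
ctr [ 517.6 -239.5   53. ] edges [59.6 56.6 60.7 55.5] ang x -15.98 ang from y -15.86
ctr [ 446.2 -219.3   53. ] edges [59.9 55.6 61.8 54.1] ang x -16.9 ang from y -17.69
ctr [ 477.1 -398.1   14. ] edges [ 76.1 131.7  77.8 128.4] ang x -16.18 ang from y -15.89
ctr [ 477.1 -401.8   14. ] edges [ 81.  128.1  86.2 126.1] ang x -15.37 ang from y -17.12
[ 479.18624727 -398.74813724   63.        ]
[ 482.66324482 -396.60209515   63.        ]
```

```bash
cat > mv.py <<'E'
from h import *
def shift(T,ang=None):
    s=read_state(); Rm=R.from_quat(s['ee_rot']).as_matrix(); p=np.array(s['position'])
    d=Rm.T@(np.array(T,float)-p); a=np.degrees(np.arctan2(Rm[1,0],Rm[0,0]))
    print('at',p.round(1),'ang',round(a,2),'shift m',(d/1000).round(4),'len',np.linalg.norm(d).round(), 'yaw',None if ang is None else round(a-ang,2),'tilt',np.degrees(np.arccos(-Rm[2,2])).round(2))
E
python3 - <<'E'
from mv import *
shift((430,-300,400),-16)
shift((430,-300,230),-16)
c=cam('top')
for z in (0,150,250): print(px2w(c,30,150,z).round(),px2w(c,100,160,z).round(),px2w(c,65,70,z).round())
E
```

```text
at [246.5 573.9 230.5] ang -23.26 shift m [ 0.5136  0.7307 -0.1682] len 909.0 yaw -7.26 tilt 0.1
at [246.5 573.9 230.5] ang -23.26 shift m [0.5136 0.7304 0.0018] len 893.0 yaw -7.26 tilt 0.1
[422. 371.   0.] [437. 215.   0.] [621. 361.   0.]
[394. 267. 150.] [406. 138. 150.] [559. 259. 150.]
[375. 198. 250.] [385.  86. 250.] [518. 191. 250.]
```

Run:
```python
from mv import *
c=cam('side')
for z in (100,200,250,300,350): print(z,w2px(c,(400,220,z)).round(),w2px(c,(385,90,z)).round(),w2px(c,(540,220,z)).round())
```

```text
100 [248. 136.] [250. 148.] [290. 133.]
200 [247. 104.] [249. 114.] [290. 102.]
250 [246.  87.] [248.  95.] [290.  85.]
300 [245.  70.] [247.  76.] [290.  68.]
350 [244.  52.] [246.  56.] [290.  50.]
```

>>> {"method": "send_rows", "body": {"translation": [[0,0,-0.05],[0,0,-0.1],[0,0,-0.15],[0.025,0.035,-0.17],[0.05,0.07,-0.17],[0.08,0.11,-0.17],[0.11,0.15,-0.17],[0.14,0.19,-0.17],[0.165,0.23,-0.17],[0.19,0.27,-0.17],[0.215,0.31,-0.17],[0.24,0.35,-0.17]], "yaw": [0,0,0,0,0,-7.3,-7.3,-7.3,-7.3,-7.3,-7.3,-7.3], "fingers": [0,0,0,0,0,0,0,0,0,0,0,0]}}

```text
clock: 1.35
position: [328.4, 155.7, 401.1]
ee_rot: [0.99, -0.138, -0.0, 0.001]
contact_force: [0.9, -0.3, -0.1]
gripper_width: 85.5
```

Run:
```python
from mv import *
shift((430,-300,400),-16)
shift((430,-300,230),-16)
```

```text
at [328.4 155.7 401.1] ang -15.9 shift m [0.2225 0.4105 0.0016] len 467.0 yaw 0.1 tilt 0.07
at [328.4 155.7 401.1] ang -15.9 shift m [0.2225 0.4103 0.1716] len 497.0 yaw 0.1 tilt 0.07
```

>>> {"method": "send_rows", "body": {"translation": [[0.022,0.041,0],[0.044,0.082,0],[0.066,0.123,0],[0.088,0.164,0],[0.11,0.205,0],[0.132,0.246,0.02],[0.154,0.287,0.045],[0.176,0.328,0.07],[0.198,0.36,0.1],[0.212,0.39,0.135],[0.222,0.41,0.17],[0.222,0.41,0.17]], "yaw": [0,0,0,0,0,0,0,0,0,0,0,0], "fingers": [0,0,0,0,0,0,0,0,0,0,0,0]}}

```text
clock: 2.55
position: [426.5, -300.3, 224.9]
ee_rot: [0.99, -0.141, -0.006, -0.001]
contact_force: [-0.6, 0.5, -0.7]
gripper_width: 85.7
```

Run:
```python
from mv import *
shift((430,-300,230),-16)
c=cam('wrist'); np.save('c1.npy',np.array([*c[0],*c[1],c[2]])); im=get_image('wrist'); cv2.imwrite('pics/w1.png',im)
```

```text
at [ 426.5 -300.3  224.9] ang -16.17 shift m [ 0.0032 -0.0013 -0.0051] len 6.0 yaw -0.17 tilt 0.74
```

View pics/w1.png

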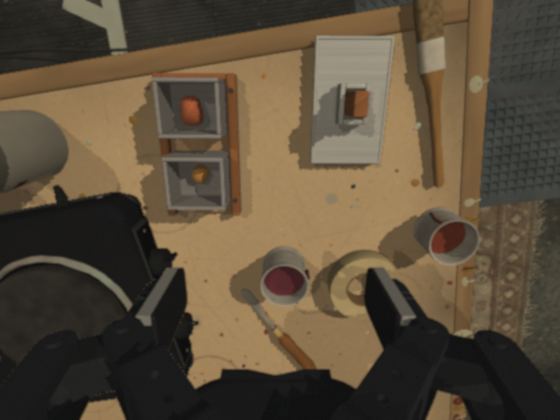

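The wrist view shows the box at (195,145), the lid at (352,100) and the tin at (285,280). I'll retake it now the arm has settled and crop it.

Run:
```python
from mv import *
import pickle
shift((430,-300,230),-16)
c=cam('wrist'); pickle.dump(c,open('c2.pkl','wb')); im=get_image('wrist'); cv2.imwrite('pics/w2.png',im)
shift((430,-300,230),-16)
cv2.imwrite('pics/w2a.png',cv2.resize(im[60:225,140:260],None,fx=5,fy=5,interpolation=cv2.INTER_CUBIC)[:600*2])
cv2.imwrite('pics/w2a.png',cv2.resize(im[65:220,145:245],None,fx=3.8,fy=3.8,interpolation=cv2.INTER_CUBIC))
cv2.imwrite('pics/w2b.png',cv2.resize(im[25:175,300:405],None,fx=4,fy=4,interpolation=cv2.INTER_CUBIC))
```

```text
at [ 427.9 -300.1  228.3] ang -16.06 shift m [ 0.002  -0.0007 -0.0017] len 3.0 yaw -0.06 tilt 0.43
at [ 429.2 -300.   230.8] ang -15.96 shift m [ 0.0008 -0.0002  0.0008] len 1.0 yaw 0.04 tilt 0.16
```

View pics/w2a.png

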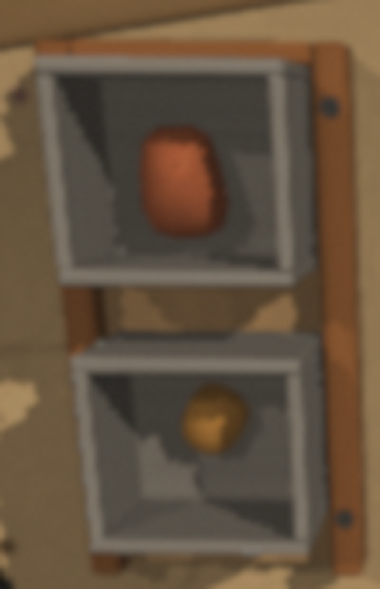

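View pics/w2b.png

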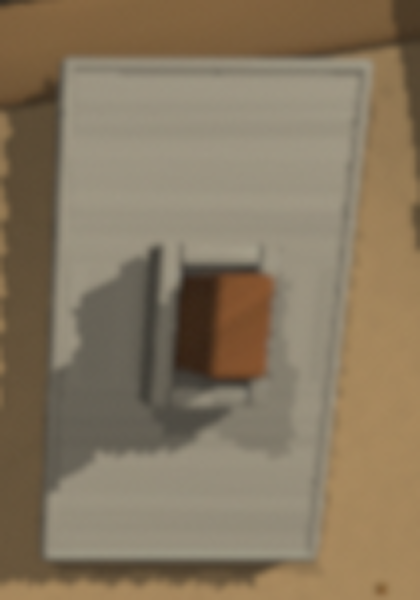

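Run:
```python
from m import *
import pickle
c=pickle.load(open('c2.pkl','rb'))
rect(c,[(38,60),(291,62),(302,283),(60,283)],53,3.8,(145,65))
rect(c,[(73,362),(300,362),(312,552),(92,552)],53,3.8,(145,65))
rect(c,[(65,58),(372,62),(315,560),(45,560)],14,4,(300,25))
print(px2w(c,300+242/4,25+325/4,63), px2w(c,285,280,50))
```

```text
ctr [ 518.8 -240.9   53. ] edges [63.  54.3 64.  54.8] ang x -16.71 ang from y -16.25
ctr [ 446.4 -219.3   53. ] edges [61.3 54.6 62.7 54.6] ang x -16.3 ang from y -16.04
ctr [ 476.9 -399.1   14. ] edges [ 78.5 128.8  78.1 129.7] ang x -16.21 ang from y -16.38
[ 478.42182711 -398.7240194    63.        ] [ 308.29818172 -278.41940232   50.        ]
```

Run:
```python
from mv import *
c=cam('top')
for u,v in [(250,225),(238,270),(253,190)]: print(px2w(c,u,v,30).round())
shift((391,-203,120),-16.3)
```

```text
[ 371. -141.   30.]
[ 277. -141.   30.]
[ 443. -129.   30.]
at [ 429.2 -300.   230.8] ang -15.96 shift m [-0.0631 -0.0829  0.1108] len 152.0 yaw 0.34 tilt 0.16
```

>>> {"method": "send_rows", "body": {"translation": [[-0.02,-0.03,0.03],[-0.045,-0.06,0.07],[-0.063,-0.083,0.11],[-0.063,-0.083,0.11],[-0.063,-0.083,0.11]], "yaw": [0.3,0.3,0.3,0.3,0.3], "fingers": [170,170,170,170,170]}}

```text
clock: 3.15
position: [391.8, -201.9, 122.1]
ee_rot: [0.99, -0.14, -0.0, 0.001]
contact_force: [0.5, -0.9, 1.1]
gripper_width: 28.4
```

Run:
```python
from mv import *
print(read_state()['gripper_width'])
shift((392,-203.4,24),-16.3)
cv2.imwrite('pics/w3.png',get_image('wrist'));cv2.imwrite('pics/t3.png',cv2.resize(get_image('top')[140:250,220:380],None,fx=5,fy=5))
```

```text
28.360437539636276
at [ 391.8 -201.9  122.1] ang -16.04 shift m [0.0006 0.0012 0.0981] len 98.0 yaw 0.26 tilt 0.1
```

View pics/w3.png

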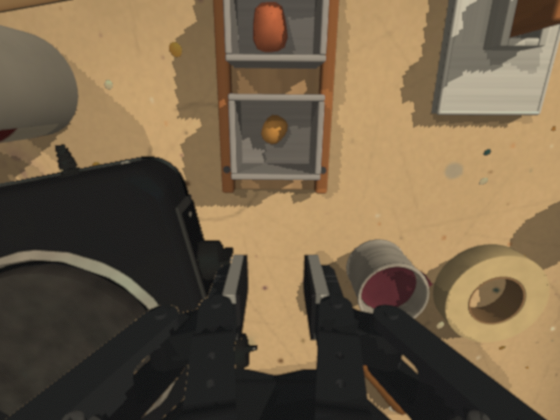

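View pics/t3.png

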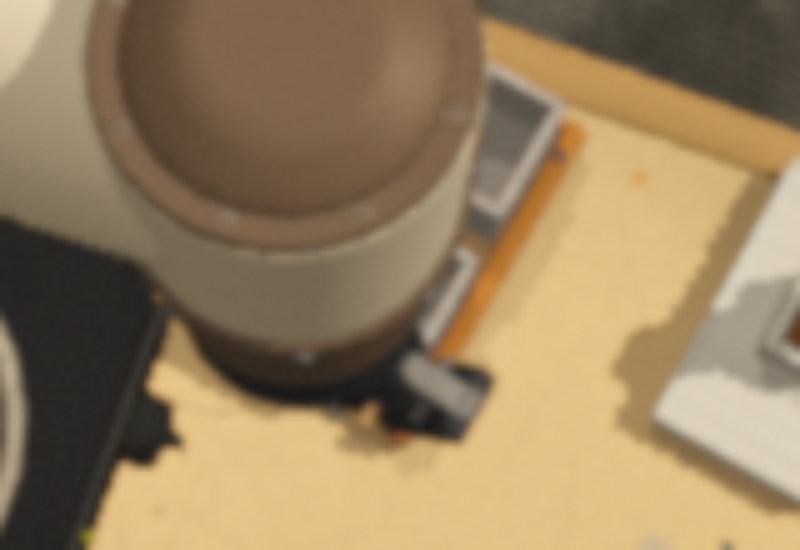

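>>> {"method": "send_rows", "body": {"translation": [[0,0.001,0.03],[0,0.001,0.06],[0,0.001,0.09],[0,0.001,0.098],[0,0.001,0.098]], "yaw": [0.3,0.3,0.3,0.3,0.3], "fingers": [170,170,170,170,170]}}

```text
clock: 3.75
position: [394.8, -204.8, 25.5]
ee_rot: [0.99, -0.143, 0.002, 0.001]
contact_force: [-0.0, 0.6, -0.2]
gripper_width: 28.7
```

Run:
```python
from mv import *
s=read_state();print(s['gripper_width'],s['contact_force'])
a=np.radians(-16.3); 
for x in (-74-11,-67,-65,-63): shift((491.4+x*np.cos(a),-232.5+x*np.sin(a),24),-16.3)
cv2.imwrite('pics/w4.png',get_image('wrist'))
```

```text
28.65751640754813 [-0.03204139  0.64007412 -0.22727105]
at [ 394.8 -204.8   25.5] ang -16.46 shift m [ 0.0155 -0.0006  0.0015] len 16.0 yaw -0.16 tilt 0.24
at [ 394.8 -204.8   25.5] ang -16.46 shift m [ 0.0335 -0.0006  0.0016] len 34.0 yaw -0.16 tilt 0.24
at [ 394.8 -204.8   25.5] ang -16.46 shift m [ 0.0355 -0.0006  0.0016] len 36.0 yaw -0.16 tilt 0.24
at [ 394.8 -204.8   25.5] ang -16.46 shift m [ 0.0375 -0.0006  0.0016] len 38.0 yaw -0.16 tilt 0.24
```

View pics/w4.png

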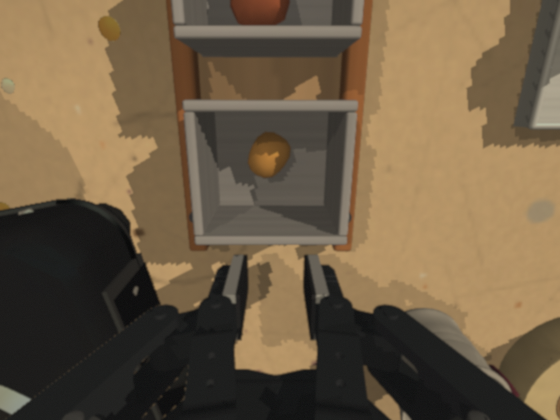

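Centred behind the loose half (rear wall at row 240, gripper centre line at column 275). Now I'll push slowly.

>>> {"method": "send_rows", "body": {"translation": [[0.005,0,0.001],[0.01,0,0.001],[0.015,0,0.001],[0.02,0,0.001],[0.024,0,0.001],[0.028,0,0.001],[0.032,0,0.001],[0.034,0,0.001]], "yaw": [0,0,0,0,0,0,0,0], "fingers": [170,170,170,170,170,170,170,170]}}

```text
clock: 4.6
position: [428.6, -214.5, 25.3]
ee_rot: [0.99, -0.143, 0.003, 0.001]
contact_force: [-2.7, 2.1, 1.4]
gripper_width: 28.5
```

Run:
```python
from mv import *
s=read_state();print(s['gripper_width'],s['contact_force'])
cv2.imwrite('pics/w5.png',get_image('wrist'))
s=read_state();print(s['position'],s['contact_force'])
```

```text
28.546300680188825 [-2.68154847  2.08264099  1.36808142]
[ 428.5329858  -214.50742661   25.27861218] [-2.53451734  0.60319826  0.83087808]
```

View pics/w5.png

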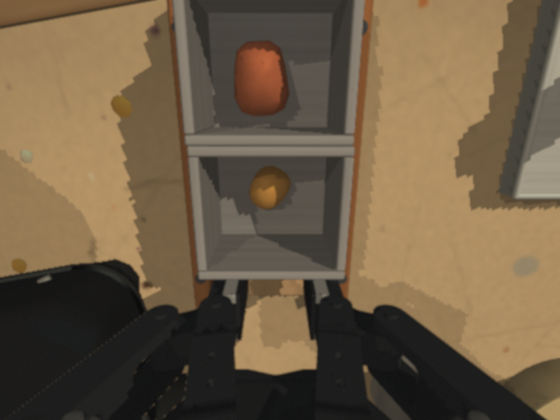

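>>> {"method": "send_rows", "body": {"translation": [[0.001,0,0],[0.002,0,0],[0.003,0,0],[0.004,0,0]], "yaw": [0,0,0,0], "fingers": [170,170,170,170]}}

```text
clock: 5.05
position: [428.5, -214.7, 24.8]
ee_rot: [0.99, -0.144, -0.001, 0.001]
contact_force: [-8.5, 5.8, 8.4]
gripper_width: 28.4
```

Run:
```python
from mv import *
im=get_image('wrist');cv2.imwrite('pics/w6.png',cv2.resize(im[100:310,160:380],None,fx=2.8,fy=2.8))
s=read_state();print(s['position'],s['contact_force'])
```

```text
[ 428.44568424 -214.75810639   24.78075209] [-9.50153052  4.98687845  8.30124041]
```

View pics/w6.png

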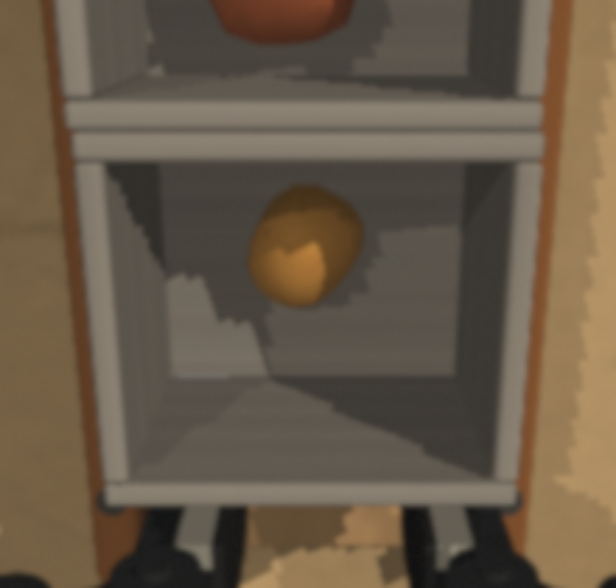

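The force rose to about 10 N with no more motion and the walls touch, so it is flush. Now I'll back off, rise and measure the closed box.

>>> {"method": "send_rows", "body": {"translation": [[-0.01,0,0],[-0.02,0,0],[-0.02,0,-0.03],[-0.02,0,-0.08],[-0.02,0,-0.12],[-0.01,0,-0.15],[-0.01,0,-0.15],[-0.01,0,-0.15],[-0.01,0,-0.15]], "yaw": [0,0,0,0,0,0,0,0,0], "fingers": [170,170,170,170,170,0,0,0,0]}}

```text
clock: 6.0
position: [418.4, -211.5, 173.7]
ee_rot: [0.99, -0.144, -0.002, 0.0]
contact_force: [-0.7, -0.5, 0.1]
gripper_width: 84.0
```

Run:
```python
from mv import *
import pickle
s=read_state();print(s['position'],s['contact_force'],s['joint_vel'].__abs__().max() if hasattr(s['joint_vel'],'max') else s['joint_vel'])
c=cam('wrist'); pickle.dump(c,open('c7.pkl','wb'));im=get_image('wrist');cv2.imwrite('pics/w7.png',im)
```

```text
[ 418.36677518 -211.49737656  173.70503284] [-0.67327743 -0.54816018  0.06155611] 0.01458965378944295
```

View pics/w7.png

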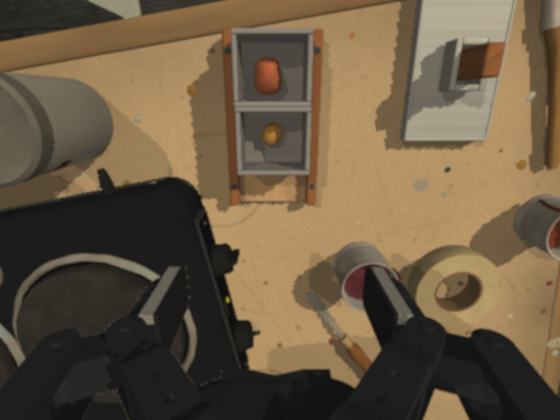

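Run:
```python
import cv2
im=cv2.imread('pics/w7.png')
cv2.imwrite('pics/w7a.png',cv2.resize(im[20:190,215:335],None,fx=3.5,fy=3.5,interpolation=cv2.INTER_CUBIC))
```

```text
(no output)
```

View pics/w7a.png

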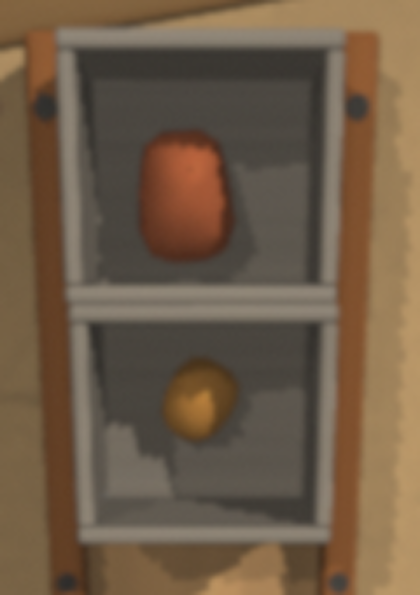

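Run:
```python
from m import *
import pickle
c=pickle.load(open('c7.pkl','rb'))
rect(c,[(56,30),(346,32),(331,541),(78,541)],53,3.5,(215,20))
print(px2w(c,215+67/3.5,20+304/3.5,53),px2w(c,215+338/3.5,20+303/3.5,53),(px2w(c,215+67/3.5,20+304/3.5,53)+px2w(c,215+338/3.5,20+303/3.5,53))/2)
from mv import *
shift((477.3,-398.8,150),-16.2)
```

```text
ctr [ 492.3 -232.3   53. ] edges [ 62.  111.2  62.4 111.5] ang x -16.23 ang from y -16.68
[ 501.29164384 -202.30476176   53.        ] [ 483.7844964  -262.17431433   53.        ] [ 492.53807012 -232.23953804   53.        ]
at [ 418.3 -211.5  173.5] ang -16.51 shift m [0.1099 0.1627 0.0233] len 198.0 yaw -0.31 tilt 0.3
```

Run:
```python
from mv import *
shift((405,-378,165),-16.2)
```

```text
at [ 418.3 -211.5  173.5] ang -16.51 shift m [0.0346 0.1634 0.0086] len 167.0 yaw -0.31 tilt 0.3
```

>>> {"method": "send_rows", "body": {"translation": [[0.01,0.04,0.002],[0.02,0.08,0.004],[0.03,0.12,0.006],[0.035,0.15,0.008],[0.035,0.163,0.008],[0.035,0.163,0.008],[0.035,0.163,0.008],[0.035,0.163,0.008]], "yaw": [-0.2,-0.2,-0.2,-0.2,-0.2,-0.2,-0.2,-0.2], "fingers": [0,0,0,0,0,0,0,0]}}

```text
clock: 6.85
position: [405.5, -376.8, 165.5]
ee_rot: [0.99, -0.141, -0.003, 0.0]
contact_force: [0.5, -0.3, 1.0]
gripper_width: 85.4
```

Run:
```python
from mv import *
import pickle
shift((477.1,-398.9,90),-16.2)
c=cam('wrist'); pickle.dump(c,open('c8.pkl','wb'));im=get_image('wrist');cv2.imwrite('pics/w8.png',im)
cv2.imwrite('pics/w8a.png',cv2.resize(im[10:190,210:350],None,fx=3.3,fy=3.3,interpolation=cv2.INTER_CUBIC))
print(read_state()['joint_vel'])
```

```text
at [ 405.5 -376.8  165.5] ang -16.25 shift m [0.0753 0.0011 0.0751] len 106.0 yaw -0.05 tilt 0.32
[ 0.00115609 -0.00274741  0.00320616  0.00180487 -0.00081848  0.00048673]
```

View pics/w8.png

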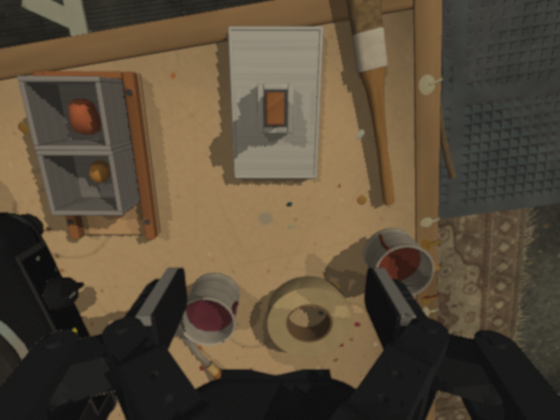

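View pics/w8a.png

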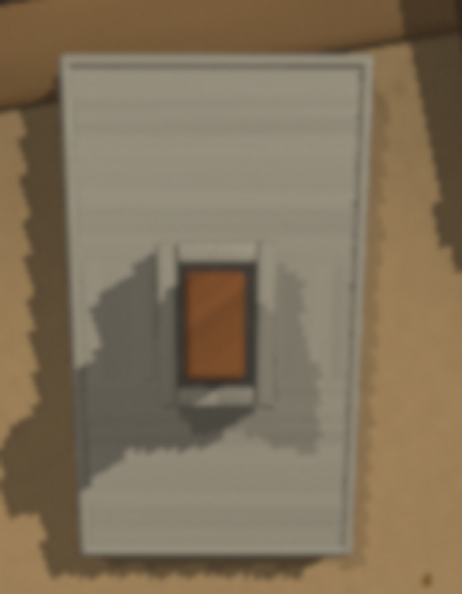

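Run:
```python
from m import *
import pickle
c=pickle.load(open('c8.pkl','rb'))
rect(c,[(61,56),(372,56),(353,553),(82,553)],14,3.3,(210,10))
rect(c,[(183,268),(249,268),(247,380),(185,380)],63,3.3,(210,10))
from mv import *
shift((477.2,-399.2,39),-16.2)
```

```text
ctr [ 477.2 -398.9   14. ] edges [ 78.5 128.7  79.4 128.6] ang x -16.08 ang from y -16.23
ctr [ 478.3 -398.9   63. ] edges [14.8 24.3 14.3 24.3] ang x -16.22 ang from y -16.23
at [ 405.7 -376.7  165.7] ang -16.23 shift m [0.0756 0.0014 0.1263] len 147.0 yaw -0.03 tilt 0.3
```

>>> {"method": "send_rows", "body": {"translation": [[0.025,0.001,0],[0.05,0.001,0.01],[0.076,0.001,0.03],[0.076,0.001,0.06],[0.076,0.001,0.085],[0.076,0.001,0.085],[0.076,0.001,0.085]], "yaw": [0,0,0,0,0,0,0], "fingers": [120,120,120,120,120,120,120]}}

```text
clock: 7.6
position: [478.4, -398.6, 80.9]
ee_rot: [0.99, -0.14, -0.003, 0.001]
contact_force: [0.1, -0.2, -0.0]
gripper_width: 45.7
```

Run:
```python
from mv import *
shift((478,-398.9,39),-16.2)
print(read_state()['gripper_width'])
im=get_image('wrist');cv2.imwrite('pics/w9.png',im)
im=get_image('side');cv2.imwrite('pics/s9.png',cv2.resize(im[170:300,280:420],None,fx=4,fy=4))
```

```text
at [ 478.4 -398.6   80.9] ang -16.14 shift m [-0.0001  0.0003  0.0419] len 42.0 yaw 0.06 tilt 0.31
45.65082860357028
```

View pics/w9.png

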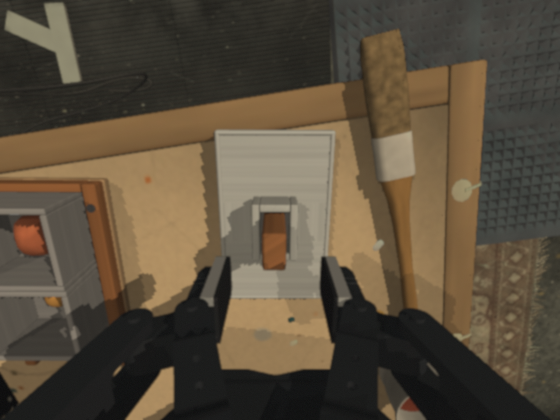

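View pics/s9.png

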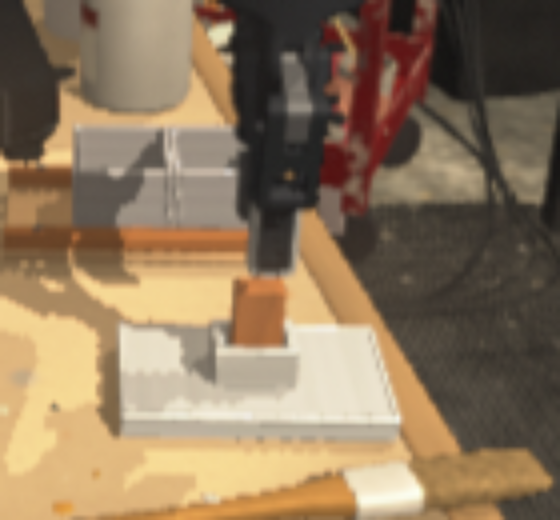

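>>> {"method": "send_rows", "body": {"translation": [[0,0,0.02],[0,0,0.035],[0,0,0.042],[0,0,0.042],[0,0,0.042]], "yaw": [0,0,0,0,0], "fingers": [120,120,120,120,120]}}

```text
clock: 8.2
position: [479.8, -399.8, 41.7]
ee_rot: [0.99, -0.14, 0.0, 0.002]
contact_force: [-0.1, 0.4, 0.4]
gripper_width: 45.4
```

>>> {"method": "send_rows", "body": {"translation": [[0,0,0],[0,0,0],[0,0,0],[0,0,0],[0,0,0]], "yaw": [0,0,0,0,0], "fingers": [255,255,255,255,255]}}

```text
clock: 8.7
position: [480.4, -399.9, 42.6]
ee_rot: [0.99, -0.14, 0.001, 0.002]
contact_force: [-0.2, 2.7, 5.1]
gripper_width: 12.5
```

Run:
```python
from mv import *
shift((478,-398.9,39),-16.2)
im=get_image('wrist');cv2.imwrite('pics/w10.png',im)
im=get_image('side');cv2.imwrite('pics/s10.png',cv2.resize(im[170:300,280:420],None,fx=4,fy=4))
```

```text
at [ 480.4 -399.9   42.6] ang -16.13 shift m [-0.0026 -0.0003  0.0036] len 4.0 yaw 0.07 tilt 0.24
```

View pics/s10.png

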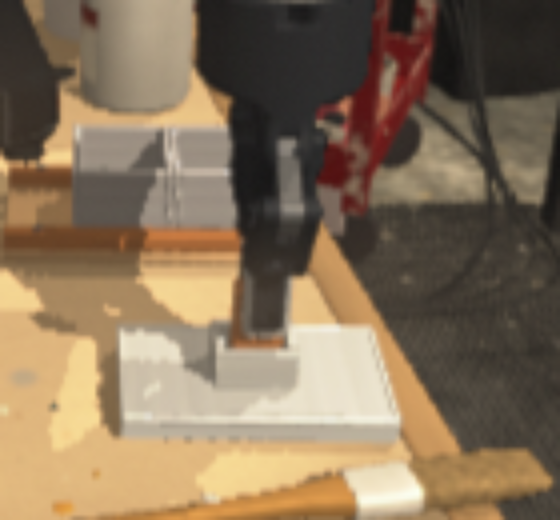

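View pics/w10.png

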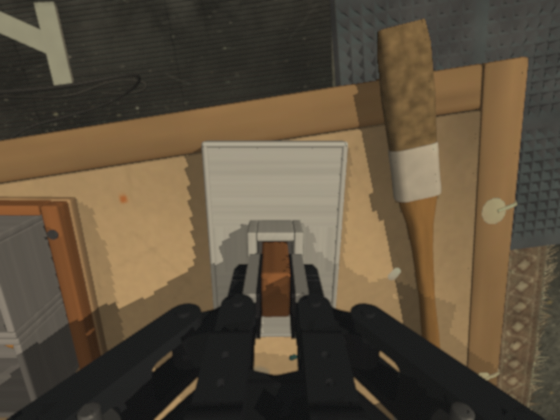

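The pads hold only the top part of the grip, so I'll regrasp 4 mm lower and better centred.

>>> {"method": "send_rows", "body": {"translation": [[0,0,0],[0,0,0],[-0.002,0,0.004],[-0.002,0,0.005],[-0.002,0,0.005],[-0.002,0,0.005]], "yaw": [0,0,0,0,0,0], "fingers": [170,170,170,170,170,170]}}

```text
clock: 9.4
position: [478.3, -399.4, 37.3]
ee_rot: [0.99, -0.14, 0.001, 0.002]
contact_force: [-0.4, -0.3, 0.3]
gripper_width: 28.6
```

Run:
```python
from mv import *
shift((478,-398.9,38),-16.2)
```

```text
at [ 478.3 -399.4   37.3] ang -16.12 shift m [-0.0005 -0.0004 -0.0007] len 1.0 yaw 0.08 tilt 0.23
```

>>> {"method": "send_rows", "body": {"translation": [[0,0,0],[0,0,0],[0,0,0],[0,0,0],[0,0,0]], "yaw": [0,0,0,0,0], "fingers": [255,255,255,255,255]}}

```text
clock: 9.9
position: [478.5, -399.4, 37.3]
ee_rot: [0.99, -0.14, 0.001, 0.002]
contact_force: [0.5, 0.5, 0.0]
gripper_width: 12.6
```

>>> {"method": "send_rows", "body": {"translation": [[0,0,-0.003],[0,0,-0.008],[0,0,-0.015],[0,0,-0.02],[0,0,-0.02],[0,0,-0.02]], "yaw": [0,0,0,0,0,0], "fingers": [255,255,255,255,255,255]}}

```text
clock: 10.5
position: [478.5, -399.2, 57.6]
ee_rot: [0.99, -0.14, 0.001, 0.002]
contact_force: [0.2, -0.2, -2.9]
gripper_width: 13.1
```

Run:
```python
from mv import *
shift((478,-398.9,38),-16.2)
im=get_image('wrist');cv2.imwrite('pics/w11.png',im)
im=get_image('side');cv2.imwrite('pics/s11.png',cv2.resize(im[170:300,280:420],None,fx=4,fy=4))
```

```text
at [ 478.5 -399.2   57.6] ang -16.13 shift m [-0.0006 -0.0003  0.0196] len 20.0 yaw 0.07 tilt 0.24
```

View pics/s11.png

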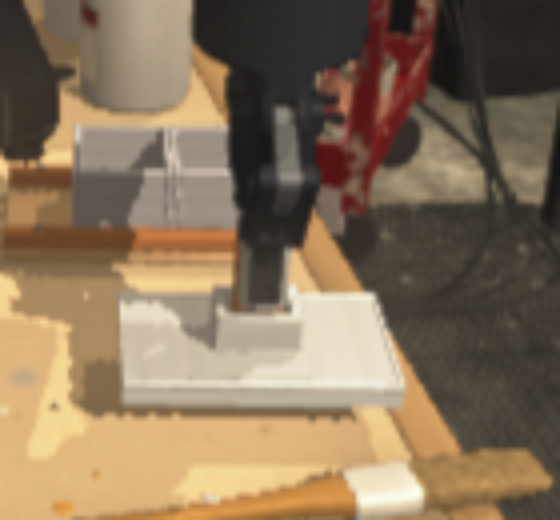

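View pics/w11.png

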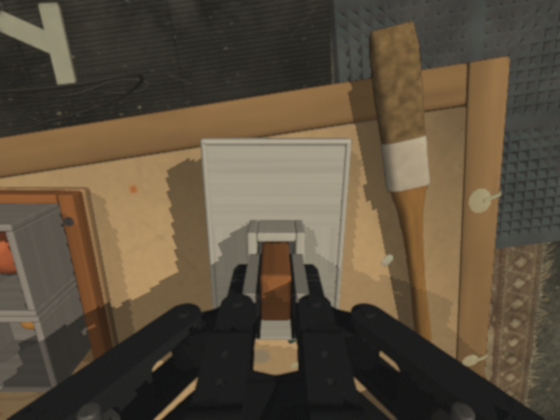

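Both lids are lifted together and level. Now I'll raise and carry them.

Run:
```python
from mv import *
shift((492.7,-232.5,135),-16.35)
```

```text
at [ 478.2 -399.1   57.1] ang -16.13 shift m [-0.0323 -0.1638 -0.0785] len 185.0 yaw 0.22 tilt 0.21
```

>>> {"method": "send_rows", "body": {"translation": [[0,0,-0.02],[0,0,-0.04],[0,0,-0.06],[0,0,-0.075],[0,0,-0.077],[-0.003,-0.015,-0.077],[-0.007,-0.035,-0.077],[-0.011,-0.055,-0.077],[-0.015,-0.075,-0.077],[-0.019,-0.095,-0.077],[-0.021,-0.1,-0.077]], "yaw": [0,0,0,0,0,0,0,0,0,0,0], "fingers": [255,255,255,255,255,255,255,255,255,255,255]}}

```text
clock: 11.7
position: [485.0, -294.3, 132.4]
ee_rot: [0.99, -0.139, -0.001, 0.001]
contact_force: [-0.3, -0.7, -3.6]
gripper_width: 13.2
```

Run:
```python
from mv import *
shift((492.7,-232.5,135),-16.35)
```

```text
at [ 485.  -294.3  132.4] ang -16.02 shift m [-0.0096 -0.0615 -0.0028] len 62.0 yaw 0.33 tilt 0.19
```

>>> {"method": "send_rows", "body": {"translation": [[-0.003,-0.018,-0.002],[-0.006,-0.036,-0.002],[-0.009,-0.052,-0.002],[-0.0095,-0.06,-0.002],[-0.0095,-0.0615,-0.002],[-0.0095,-0.0615,-0.002],[-0.0095,-0.0615,-0.002],[-0.0095,-0.0615,-0.002]], "yaw": [0.3,0.3,0.3,0.3,0.3,0.3,0.3,0.3], "fingers": [255,255,255,255,255,255,255,255]}}

```text
clock: 12.5
position: [492.6, -233.2, 134.1]
ee_rot: [0.99, -0.142, -0.001, 0.001]
contact_force: [-0.2, -0.2, -3.4]
gripper_width: 13.2
```

Run:
```python
from mv import *
import pickle
shift((492.7,-232.5,90),-16.35)
c=cam('wrist'); pickle.dump(c,open('c12.pkl','wb'))
im=get_image('wrist');cv2.imwrite('pics/w12.png',im)
im=get_image('side');cv2.imwrite('pics/s12.png',cv2.resize(im[130:270,240:400],None,fx=4,fy=4,interpolation=cv2.INTER_CUBIC))
```

```text
at [ 492.6 -233.2  134.1] ang -16.38 shift m [-0.     -0.0008  0.0441] len 44.0 yaw -0.03 tilt 0.2
```

View pics/s12.png

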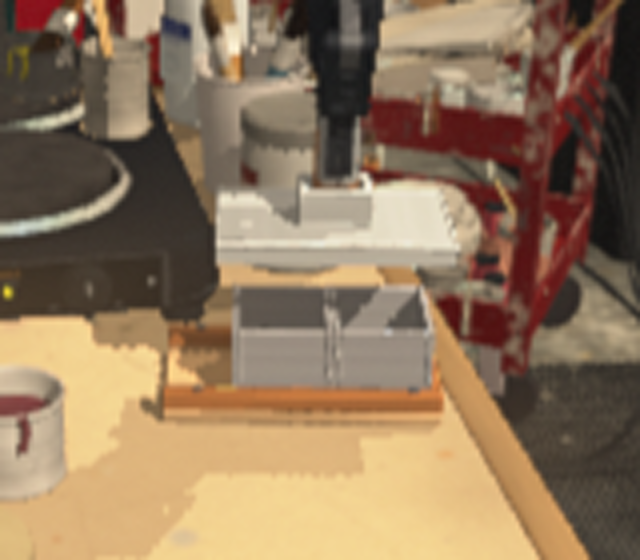

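View pics/w12.png

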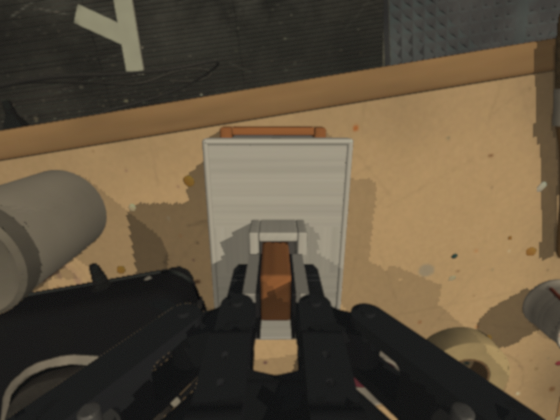

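```bash
python3 - <<'E'
from mv import *
import pickle
c=pickle.load(open('c12.pkl','rb'))
a=px2w(c,205,140,110.8);b=px2w(c,351,140,110.8); th=np.radians(-16.38)
print(a,b,np.linalg.norm(a-b),(a+b)/2-64*np.array([np.cos(th),np.sin(th),0]))
# visible rail ends / cradle far end corners
print('cradle end L',px2w(c,221,128,20),'R',px2w(c,326,128,20))
s=cam('side')
def cor(ctr,th,hx,hy,z): 
    X=np.array([np.cos(th),np.sin(th)]);Y=np.array([-np.sin(th),np.cos(th)])
    return [(w2px(s,(*(np.array(ctr)+sx*hx*X-hy*Y),z))-[240,130])*4 for sx in(-1,1)]
print('lid front corners pred top',cor((492.4,-233),th,64,39,110.8),'bot',cor((492.4,-233),th,64,39,99))
print('box front rim pred',cor((492.4,-232.3),th,56,31,53))
E
python3 - <<'E'
import cv2
im=cv2.imread('pics/w12.png');cv2.imwrite('pics/w12a.png',cv2.resize(im[115:215,195:365],None,fx=4.5,fy=4.5,interpolation=cv2.INTER_CUBIC))
E
```

```text
[ 562.98378069 -216.03480374  110.8       ] [ 541.30795879 -289.79853256  110.8       ] 76.88256593106505 [ 490.74347154 -234.86824729  110.8       ]
cradle end L [ 563.30448    -209.45961627   20.        ] R [ 539.54602953 -290.33222018   20.        ]
lid front corners pred top [array([215.44412904, 238.9744344 ]), array([458.2162372 , 240.92278751])] bot [array([215.3554672 , 259.21509124]), array([456.55992817, 261.27905255])]
box front rim pred [array([229.37732515, 328.63632306]), array([433.35240742, 330.7527257 ])]
```

View pics/w12a.png

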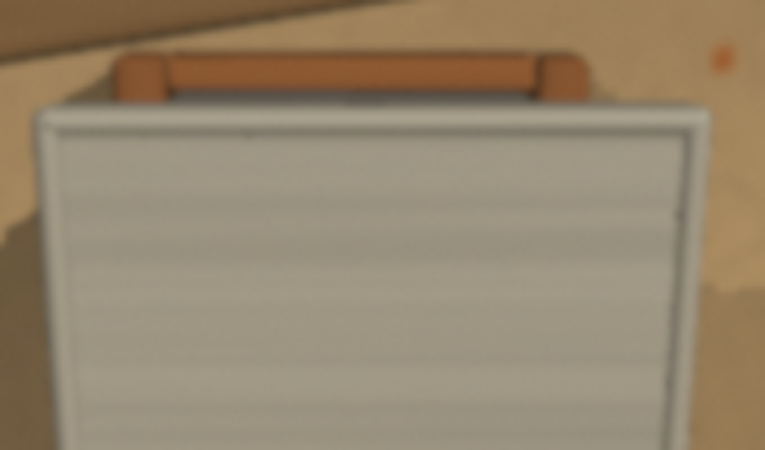

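Run:
```python
from mv import *
import pickle
c=pickle.load(open('c12.pkl','rb'));th=np.radians(-16.35);X=np.array([np.cos(th),np.sin(th),0]);Y=np.array([-X[1],X[0],0])
a=px2w(c,203.4,139,110.8);b=px2w(c,353,139,110.8);L=(a+b)/2-64*X
p=px2w(c,220.1,126.3,20);q=px2w(c,326.1,126.3,20);C=(p+q)/2-62*X
print(np.linalg.norm(a-b),L,np.linalg.norm(p-q),C,'diff along',(L-C)@X,'lat',(L-C)@Y)
```

```text
78.69819144283217 [ 491.20194235 -235.14678939  110.8       ] 84.94700718082534 [ 493.294733   -232.51132084   20.        ] diff along -1.266262757042222 lat -3.1180195289936257
```

Run:
```python
from mv import *
import pickle
c=pickle.load(open('c12.pkl','rb'))
print(w2px(c,(492.6,-233.2,134.1)),w2px(c,(492.6,-233.2,160)))
a=cv2.imread('pics/w11.png')[120:320,195:365];b=cv2.imread('pics/w12.png')[120:320,195:365]
cv2.imwrite('pics/cmp.png',cv2.resize(np.hstack([a,b]),None,fx=2.3,fy=2.8,interpolation=cv2.INTER_CUBIC))
```

```text
[274.03523301 267.61278781] [273.92433899 297.40897224]
```

View pics/cmp.png

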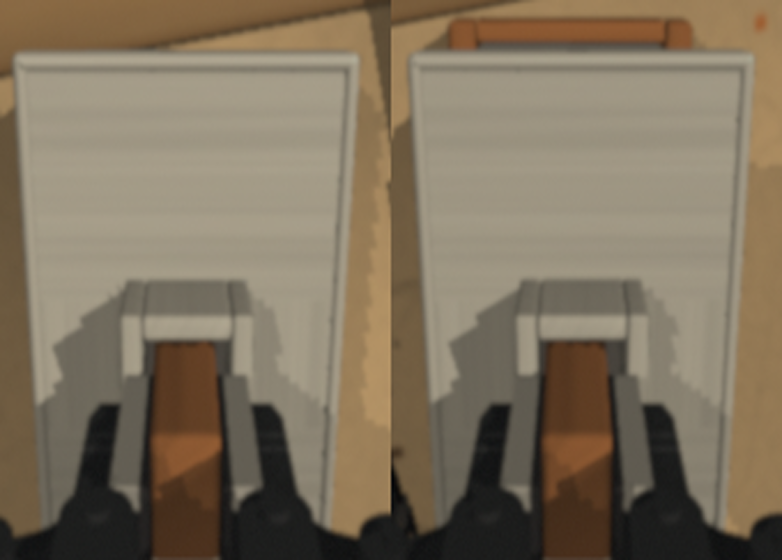

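>>> {"method": "send_rows", "body": {"translation": [[0.0005,-0.0015,0.01],[0.0005,-0.0015,0.02],[0.0005,-0.0015,0.03],[0.0005,-0.0015,0.037],[0.0005,-0.0015,0.037],[0.0005,-0.0015,0.037]], "yaw": [0,0,0,0,0,0], "fingers": [255,255,255,255,255,255]}}

```text
clock: 13.2
position: [493.5, -231.9, 96.9]
ee_rot: [0.99, -0.142, -0.001, 0.001]
contact_force: [-0.5, -0.0, -2.3]
gripper_width: 12.8
```

Run:
```python
from mv import *
import pickle
shift((493,-231.8,83.3),-16.35)
s=read_state();print(s['contact_force'])
c=cam('wrist'); pickle.dump(c,open('c13.pkl','wb'))
im=get_image('wrist');cv2.imwrite('pics/w13.png',cv2.resize(im[100:320,180:380],None,fx=2.7,fy=2.7,interpolation=cv2.INTER_CUBIC))
im=get_image('side');cv2.imwrite('pics/s13.png',cv2.resize(im[150:250,260:380],None,fx=6,fy=6,interpolation=cv2.INTER_CUBIC))
```

```text
at [ 493.5 -231.9   96.9] ang -16.36 shift m [-0.0005  0.      0.0136] len 14.0 yaw -0.01 tilt 0.22
[-0.4986908  -0.01964161 -2.33062735]
```

View pics/s13.png

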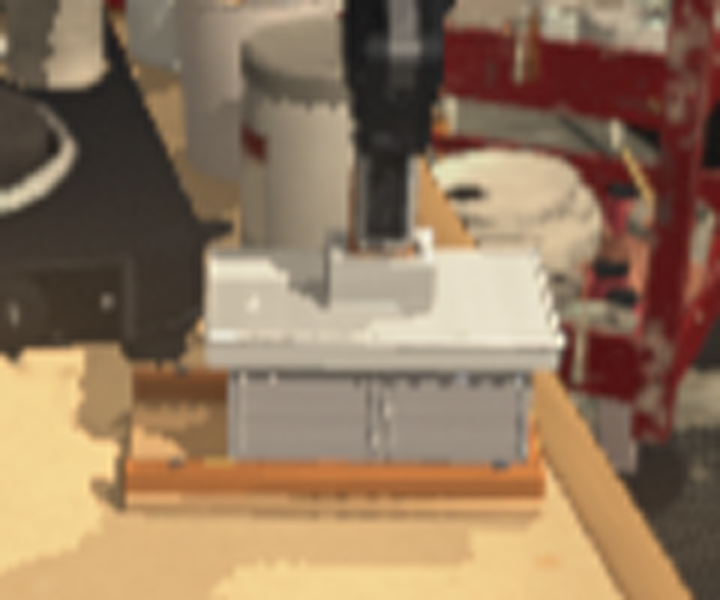

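View pics/w13.png

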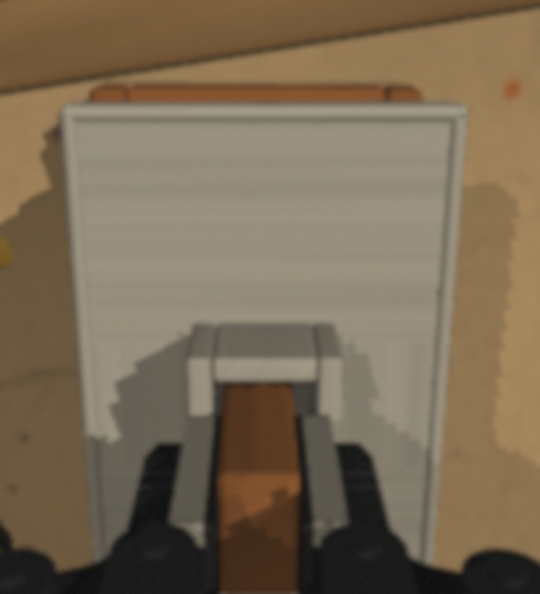

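Run:
```python
from mv import *
import pickle
c=pickle.load(open('c13.pkl','rb'));th=np.radians(-16.35);X=np.array([np.cos(th),np.sin(th),0]);Y=np.array([-X[1],X[0],0])
f=lambda u,v,z: px2w(c,180+u/2.7,100+v/2.7,z)
zp=96.9-37.3+14
a=f(62,105,zp);b=f(466,105,zp);L=(a+b)/2-64*X
p=f(91,86,20);q=f(423,86,20);C=(p+q)/2-62*X
print(np.linalg.norm(a-b),L,np.linalg.norm(p-q),C,'diff along',(L-C)@X,'lat',(L-C)@Y)
g=f(258,470,96.9-37.3+63);k=f(265,360,96.9-37.3+34); T=np.array([493.5,-231.9,0]); print('grip lat vs tcp',(g-T)@Y,'collar',(k-T)@Y,'cover',(L-T)@Y,'cradle',(C-T)@Y, 'cover along',(L-T)@X,'cradle',(C-T)@X)
```

```text
78.69188937502473 [ 492.1952562  -233.64042863   73.6       ] 84.79599542079573 [ 492.96217707 -232.54464576   20.        ] diff along -0.42743911839286364 lat -1.267360847132763
grip lat vs tcp -0.7252854737791326 collar -2.1366440145121794 cover -2.0373365352862853 cradle -0.7699756881535225 cover along -0.762042006986273 cradle -0.33460288859340936
```

The inner lid's grip and the cradle agree laterally to within 0.1 mm. Now I'll lower slowly.

>>> {"method": "send_rows", "body": {"translation": [[0,0,0.003],[0,0,0.006],[0,0,0.008],[0,0,0.01],[0,0,0.012],[0,0,0.0125],[0,0,0.0125]], "yaw": [0,0,0,0,0,0,0], "fingers": [255,255,255,255,255,255,255]}}

```text
clock: 14.0
position: [493.8, -232.0, 84.9]
ee_rot: [0.99, -0.142, -0.001, 0.001]
contact_force: [0.0, -0.2, -3.6]
gripper_width: 12.8
```

>>> {"method": "send_rows", "body": {"translation": [[0,0,0.001],[0,0,0.002],[0,0,0.002]], "yaw": [0,0,0], "fingers": [255,255,255]}}

```text
clock: 14.3
position: [493.9, -231.9, 83.4]
ee_rot: [0.99, -0.142, -0.001, 0.001]
contact_force: [-1.1, 1.1, 0.9]
gripper_width: 12.8
```

Run:
```python
from mv import *
s=read_state();print(s['contact_force'],s['position'],s['wrist_torque'])
im=get_image('side');cv2.imwrite('pics/s14.png',cv2.resize(im[150:250,260:380],None,fx=6,fy=6,interpolation=cv2.INTER_CUBIC))
```

```text
[-1.0755377   1.08335868  0.90678483] [ 493.92310797 -231.94316758   83.36775793] [ 0.28973457  0.30103544 -0.0587338 ]
```

View pics/s14.png

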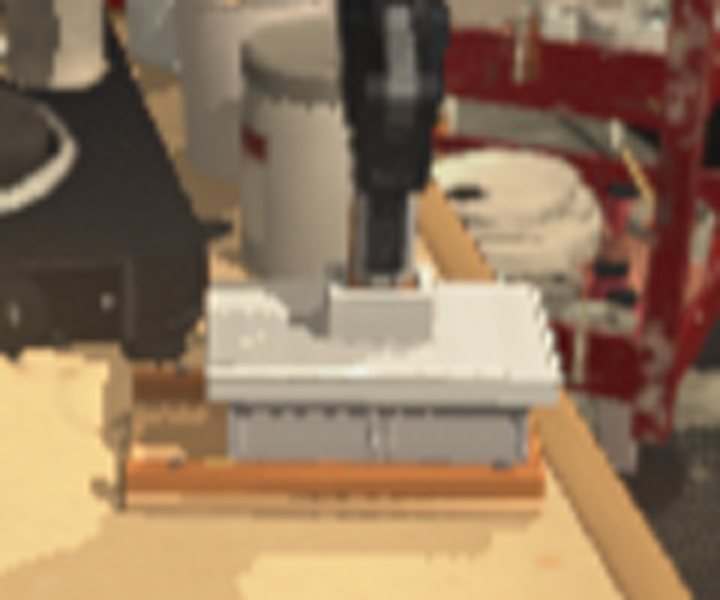

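Contact came at TCP 83.4 mm (predicted 83.3), so the lid is seated. Now I'll release it.

>>> {"method": "send_rows", "body": {"translation": [[0,0,0],[0,0,0],[0,0,-0.001],[0,0,-0.003],[0,0,-0.003],[0,0,-0.003],[0,0,-0.003]], "yaw": [0,0,0,0,0,0,0], "fingers": [200,160,120,120,120,120,120]}}

```text
clock: 15.05
position: [494.0, -231.9, 86.4]
ee_rot: [0.99, -0.142, -0.001, 0.001]
contact_force: [-0.3, 0.1, -0.5]
gripper_width: 45.4
```

Run:
```python
from mv import *
import pickle
s=read_state();print(s['contact_force'],s['position'],s['gripper_width'])
c=cam('wrist'); pickle.dump(c,open('c15.pkl','wb'))
im=get_image('wrist');cv2.imwrite('pics/w15.png',cv2.resize(im[100:320,180:380],None,fx=2.7,fy=2.7,interpolation=cv2.INTER_CUBIC))
im=get_image('side');cv2.imwrite('pics/s15.png',cv2.resize(im[150:250,260:380],None,fx=6,fy=6,interpolation=cv2.INTER_CUBIC))
```

```text
[-0.25751505  0.08751593 -0.48778012] [ 493.95559346 -231.94127505   86.37754597] 45.424982241342384
```

View pics/s15.png

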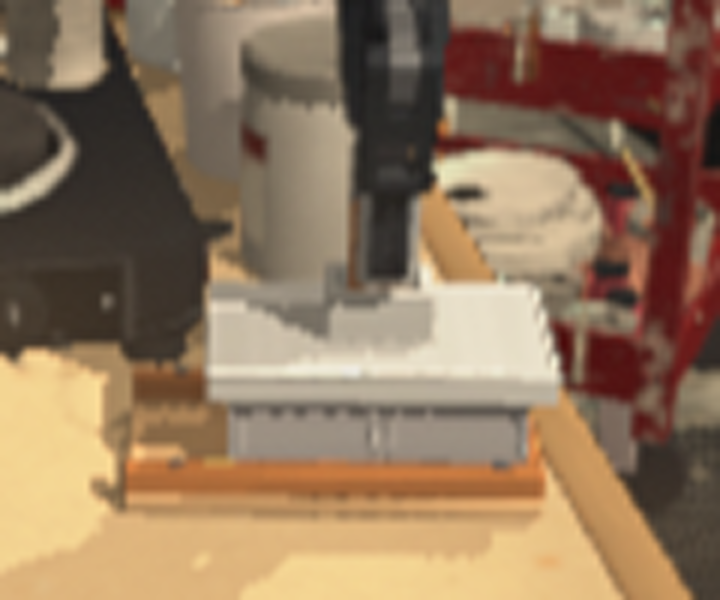

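View pics/w15.png

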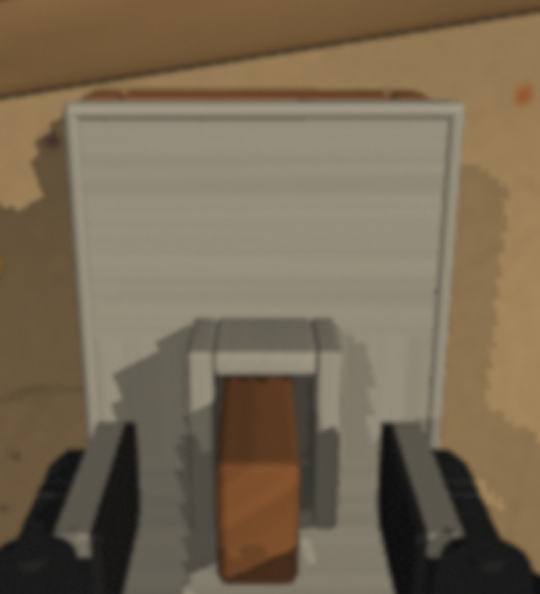

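Released with nothing moved: the collar is centred at column 264 in the crop and the finger midline at 257, within the play. Next, down over the collar.

>>> {"method": "send_rows", "body": {"translation": [[-0.001,0,0.007],[-0.001,0,0.014],[-0.001,0,0.019],[-0.001,0,0.0225],[-0.001,0,0.0235],[-0.001,0,0.0235],[-0.001,0,0.0235]], "yaw": [0,0,0,0,0,0,0], "fingers": [120,120,120,120,120,120,120]}}

```text
clock: 15.85
position: [493.1, -231.8, 63.0]
ee_rot: [0.99, -0.142, -0.0, 0.001]
contact_force: [-0.5, 1.4, 0.2]
gripper_width: 45.0
```

Run:
```python
from mv import *
s=read_state();print(s['contact_force'],s['position'],s['gripper_width'])
im=get_image('side');cv2.imwrite('pics/s16.png',cv2.resize(im[150:250,260:380],None,fx=6,fy=6,interpolation=cv2.INTER_CUBIC))
```

```text
[-0.50147345  1.35870114  0.16593847] [ 493.06974473 -231.77441891   62.95721886] 45.00639354558921
```

View pics/s16.png

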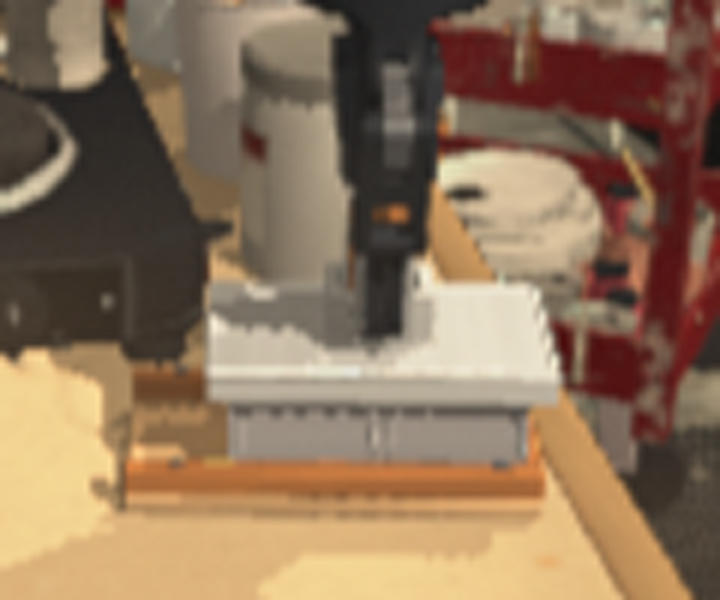

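>>> {"method": "send_rows", "body": {"translation": [[0,0,0.0005],[0,0,0.0005],[0,0,0.0005],[0,0,0.0005],[0,0,0.0005],[0,0,0.0005]], "yaw": [0,0,0,0,0,0], "fingers": [150,170,255,255,255,255]}}

```text
clock: 16.5
position: [493.4, -231.9, 63.1]
ee_rot: [0.99, -0.142, 0.0, 0.001]
contact_force: [-0.7, -0.6, 4.5]
gripper_width: 28.7
```

Run:
```python
from mv import *
s=read_state();print(s['contact_force'],s['position'],s['gripper_width'])
im=get_image('wrist');cv2.imwrite('pics/w17.png',cv2.resize(im[100:320,180:380],None,fx=2.7,fy=2.7,interpolation=cv2.INTER_CUBIC))
```

```text
[-0.70282876 -0.59098364  4.45398658] [ 493.41800511 -231.87469252   63.08717989] 28.741947642547476
```

View pics/w17.png

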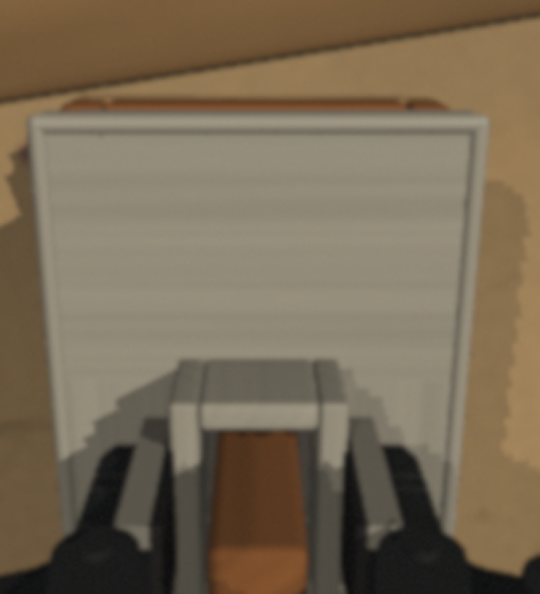

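>>> {"method": "send_rows", "body": {"translation": [[0,0,-0.001],[0,0,-0.003],[0,0,-0.006],[0,0,-0.008],[0,0,-0.008]], "yaw": [0,0,0,0,0], "fingers": [255,255,255,255,255]}}

```text
clock: 17.05
position: [493.6, -231.9, 71.3]
ee_rot: [0.99, -0.142, 0.0, 0.001]
contact_force: [-0.6, 0.1, -1.9]
gripper_width: 28.5
```

Run:
```python
from mv import *
s=read_state();print(s['contact_force'],s['position'],s['gripper_width'])
im=get_image('wrist');cv2.imwrite('pics/w18.png',cv2.resize(im[100:320,180:380],None,fx=2.7,fy=2.7,interpolation=cv2.INTER_CUBIC))
im=get_image('side');cv2.imwrite('pics/s18.png',cv2.resize(im[150:250,260:380],None,fx=6,fy=6,interpolation=cv2.INTER_CUBIC))
```

```text
[-0.57885556  0.05075629 -1.91117078] [ 493.55648041 -231.85840347   71.28203986] 28.502314047212224
```

View pics/s18.png

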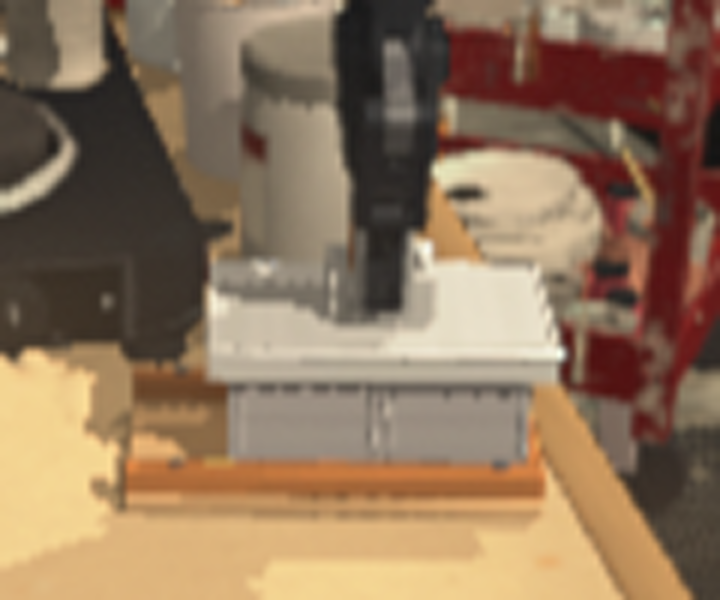

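View pics/w18.png

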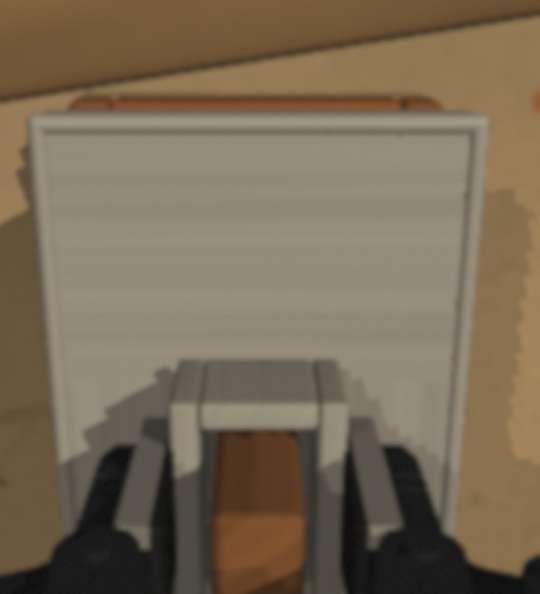

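The load is about 1.9 N (the cover alone) and the grip recedes through the slot. I'll continue straight up.

>>> {"method": "send_rows", "body": {"translation": [[0,0,-0.005],[0,0,-0.013],[0,0,-0.022],[0,0,-0.032],[0,0,-0.042],[0,0,-0.052],[0,0,-0.062],[0,0,-0.072],[0,0,-0.082],[0,0,-0.089],[0,0,-0.092],[0,0,-0.092]], "yaw": [0,0,0,0,0,0,0,0,0,0,0,0], "fingers": [255,255,255,255,255,255,255,255,255,255,255,255]}}

```text
clock: 18.35
position: [493.5, -231.6, 163.5]
ee_rot: [0.99, -0.142, 0.0, 0.001]
contact_force: [-0.2, 0.3, -1.0]
gripper_width: 28.6
```

>>> {"method": "send_rows", "body": {"translation": [[0,0,0],[0,0,0],[0,0,0],[0,0,0]], "yaw": [0,0,0,0], "fingers": [255,255,255,255]}}

```text
clock: 18.75
position: [493.4, -231.6, 163.1]
ee_rot: [0.99, -0.142, 0.0, 0.001]
contact_force: [0.4, 0.7, -0.7]
gripper_width: 28.9
```

Run:
```python
from mv import *
s=read_state();print(s['contact_force'],s['position'],s['gripper_width'],s['joint_vel'])
im=get_image('wrist');cv2.imwrite('pics/w19.png',im)
im=get_image('side');cv2.imwrite('pics/s19.png',cv2.resize(im[110:250,240:380],None,fx=4.2,fy=4.2,interpolation=cv2.INTER_CUBIC))
```

```text
[ 0.40607674  0.71410194 -0.726002  ] [ 493.39908777 -231.56549293  163.12682903] 28.90610329809965 [ 0.00072887 -0.00099093  0.00236555  0.00086899 -0.00052603  0.00037142]
```

View pics/s19.png

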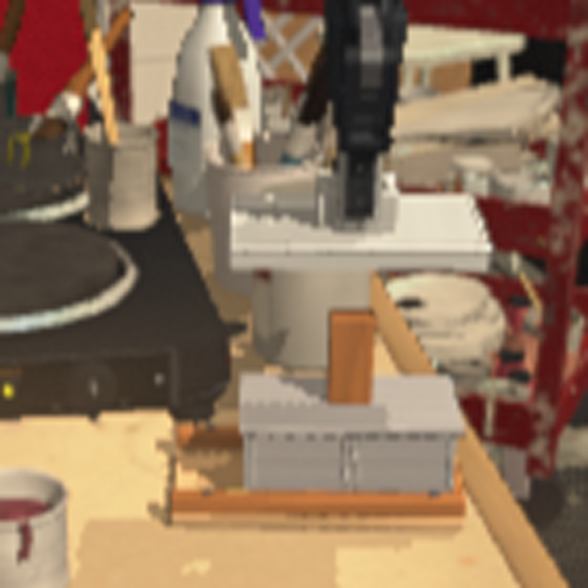

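View pics/w19.png

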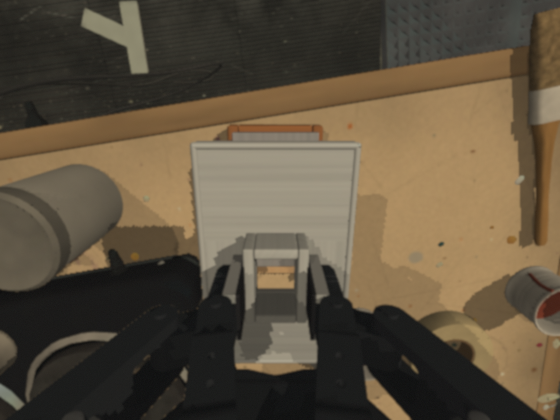

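The side view shows the cover level about 100 mm up (rows 195–270). The inner lid lies flat on the closed box (rows 375–435) and the arm is at rest.

```bash
python3 -c "
from bench import job_done
print(job_done())"
```

```text
the job is handed in; nothing more can be done
None
```

The job is handed in at about 19 s on the robot's clock, with the cover held level about 100 mm above where it lay, over the box, and the arm at rest. The hand-in gives no verdict, so these are my own checks.

- **Closing the box:** I pushed the loose half until it butted. The force rose to about 10 N with no further motion, and the pictures show no gap.
- **Seating the double lid:** I carried both lids together by the wooden grip and lowered them slowly. Contact came at the predicted height (TCP 83.4 mm against 83.3 expected). Nothing moved when I let go.
- **Lifting the cover:** I lifted the cover alone by its collar. The last side view shows the inner lid lying flat on the closed box.
- **Tin and jar:** I never touched the plum tin or the grey jar, and they look unmoved in the pictures, but I did not measure their positions again at the end.

Three things were less clean:

- **First grip:** my first grip on the wooden handle was about 4 mm too high, so I opened and regrasped before lifting.
- **Position readings:** camera and TCP disagreed by about 1 to 2 mm sideways over the box. I shifted 1.5 mm before lowering.
- **Final force:** the last vertical force reading was only 0.7 to 1.0 N, against about 1.5 N for the cover's weight. The finger opening and the pictures show the cover firmly held.

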